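# Set the washed grinding jar and its ball to dry

## Task

Put the washed grinding set to dry: take the blue jar off its sloping wire rest and turn it upside down over the yellow drying peg, lowered gently (not dropped) until its rim sits flat on the white foot, and roll the orange-brown agate ball along the grey tray, without lifting it, until it drops into the round pocket. Either may come first; leave the other things on the bench where they are.

Things in the scene. Friction and masses are not known exactly. Their poses are not given: they have to be found in the camera images.
- jar: Blue glazed ceramic grinding jar, a straight round cup, 120 mm long, 56 mm outside and 48 mm inside diameter (wall 4 mm, base 8 mm thick), about 0.2 kg. Origin: centre of the outer face of its closed end; its z axis runs along the jar from the closed end to the open mouth. At the start it lies on the wire rest with its axis sloping 30 degrees, closed end high (about 115 mm above the bench) and pointing more or less away from the robot, mouth low and towards the robot.
- jar_mouth (a point): Centre of the jar's open mouth, in the plane of the rim, 120 mm from the closed end along the jar's axis; axes as the jar's.
- rest: Wire drain rest, fixed to the bench: black foot 150 x 90 x 8 mm with two sloping steel bars (10 mm thick, 36 mm apart, under the jar) whose turned-up low ends stop the jar's rim; nothing stands above the jar or beside its upper half. Origin: centre of the foot's underside; z up, x towards the high end. The closed end of the jar is 49 mm along x from the origin.
- stand: Drying peg stand, fixed to the bench: white square foot 130 x 130 x 14 mm with drain lines, an upright yellow peg in its middle, 34 mm in diameter 84 mm tall above the foot, straight up to 66 mm and then tapering to 12 mm wide at its end. Origin: centre of the underside; z up. The stand and the rest may be either way round, left or right.
- peg_foot (a point): Point on the peg's axis at the level of the foot's upper face, where the jar's rim must come to sit (14 mm above the bench).
- ball: Orange-brown agate ball, 40 mm in diameter, about 0.09 kg, loose in the tray; it rolls easily. Its orientation means nothing; for its position use ball_center.
- ball_center (a point): Centre of the ball: 20 mm above the tray floor while it is out of the pocket, about 11 mm above it when it has dropped in.
- tray: Grey drip tray with a low aluminium rim, fixed to the bench, 250 x 120 mm outside, floor 14 mm above the bench, rim 8 mm above the floor. Origin: centre of the underside; z up, x along its length towards the pocket.
- pocket (a point): Centre of the mouth of the round, black-bottomed pocket in the tray floor, 33 mm across and 11 mm deep, 70 mm from the tray's centre along its x; at the level of the floor.
- echinoid: Bystander: brown domed echinoid fossil, 90 mm across and 45 mm high; origin under its centre. Leave it.
- tooth: Bystander: tan resin mammoth tooth replica with ridges, 110 x 45 x 37 mm; origin under its centre. Leave it.
- slide_box: Bystander: dull green slide box, 92 x 132 x 40 mm; origin under its centre. Leave it.
- probe: Bystander: steel probe pen, 145 mm long, 12 mm thick, lying flat; origin under its handle's middle. Leave it.
- brush: Bystander: brush lying flat on the bench; leave it.
Things that resemble listed ones, but are neither listed nor needed, are in the scene too. There is more than one size of the stand; the job needs the smaller. Leave any purple look-alike of the ball alone.

How it is judged:
By the outcome, as a careful person would: the job done as asked, in the order asked, and still so for the second after the job is handed in, with the robot touching nothing.
It also fails if it takes over 58 s, if anything falls off the work surface, if the arm or the gripper's body presses on something with over 40 N, if the wrist force passes 120 N, or if a joint passes its speed limit or range.

## Robot

A 6-joint arm with a two-finger parallel gripper is mounted at the origin on the work surface. World frame = base frame: x ahead of the robot, y to its left, z up, the work surface at z = 0. Lengths are in mm, angles in rad, forces in N, time in s.
With the tool pointing down it reaches from about 350 to 775 mm from the base axis. Payload 7.3 kg.
Tool frame: the origin (TCP) lies at the centre of the arm's flange, where the gripper is bolted on; the fingertips stand 178 mm ahead of it and the grasp point (between the pads) lies 159 mm ahead of it; z points along the fingers, y is the direction in which the jaws open and shut (so a half turn about z gives the same grasp; the last joint's range is limited). The gripper opens to 92 mm and grips with 3 to 60 N. Pads are 19 mm wide; open, the fingers measure 130 mm over their backs; the gripper's body (75 mm by 190 mm) begins 47 mm behind the grasp point.
Start: joints at [1.021, 0.342, 1.524, -0, 1.275, -0.146], TCP at [206.26, 482.788, 404.741] pointing down, gripper open.
Joint ranges: [-2.53, 2.53], [-0.77, 2.02], [0.04, 2.7], [-1, 4.14], [0.28, 2.66], [-3.11, 3.11]. Speed limits (rad/s): [2.57, 2.57, 3.14, 3.14, 3.14, 3.14].

## Interface

Orientations are given as [roll, pitch, yaw] about the fixed x, y, z axes, in that order (R = Rz(yaw) Ry(pitch) Rx(roll)).
In Python, from plant import status, viewer, ticket gives the robot as it stands.
- The arm moves only by the tool play_rows, never from a script. Its argument "commands" is a list of rows, each an object with "offset": the shift along the tool's x, y, z in m, a list of three; "twist": the turn about the tool's z in degrees. A call has 1 to 5 rows; each row shifts and turns the commanded pose from where the row before left it, along the tool's axes as they then stand; what a row does not reach is not made up. A row lasts 1/10 s, in which the tool goes at most 50 mm and 8.59 degrees, less where a joint would pass 70% of its speed; a pose out of reach is approached as far as the arm can. A call with a gripper value outside its range is refused whole. "jaw" is the closure in counts, from 0 (fully open) to 255 (shut), set as the call begins (left out, the last holds). The fingers move at their own pace and stop on an object; the grip force is fixed at half the most. Time passes only in rows, so rows that do not move let the fingers close. It gives the time, the measured TCP pose, the force and the opening at its end, in the units of the state.
- status.get_obs(): the state, without advancing time (a new reading comes with each control period).
- viewer.capture(name): name is "scene" or "top"; returns the picture (384x512x3 uint8, red, green, blue); there is no depth.
- viewer.camera_params(name): a dict with "fov_y" (degrees; the focal length in pixels is half the picture's height over the tangent of half this angle, whatever the lens; pixels are square), "cx", "cy" (the principal point, pixels), "rvec" (rotation vector, rad) and "tvec" (3), from world to camera coordinates, as OpenCV has them. Camera axes: x right, y down, z forward; pixel columns grow to the right and rows downward; lengths in mm; the calibration is good to about 2 mm. A picture is of the moment at which its call begins. camera_params takes no time and is no camera call.
- ticket.close_job(): hands the job in, once; it reports no verdict.
The state is a dict: "time": time; "joint_positions": joint angles; "dq": joint speeds; "tau": joint torques, N m; "tool_pos": TCP position; "tcp_rot": TCP orientation; "contact_force": force on the tool from outside, world axes, zero at the start; "moment": the same for the moment, N m; "grip_width": finger opening in mm.
Only numpy, scipy, OpenCV 4.12 (cv2) and the standard library are available. Lean on these libraries where they do the work, as an engineer would, in place of code of your own. Each camera call takes 0.05 s, during which the arm holds its last target.

## Working session

There is one attempt and no reset: what is moved stays moved. The work goes in short steps, Python scripts to look and compute and a tool call to move; the robot and the scene stay as the last step left them, time stands still between calls to the robot, and variables do not carry over. Pictures are saved under pics/ and viewed, and the job is handed in when it is done.

Besides the shell and the picture viewer there is one more tool, called after "Call:" as name([rows], argument=value, ...), one row to a line, values as JSON. play_rows: Moves the arm, as the interface text tells. Its arguments: {"type":"object","properties":{"commands":{"type":"array"},"jaw":{"type":"number"}},"required":["commands"]}

```bash
ls; mkdir -p pics; python3 - <<'E'
from plant import status, viewer
import cv2
print(status.get_obs())
for n in("scene","top"):
    im=viewer.capture(n); cv2.imwrite(f"pics/{n}0.png",cv2.resize(im[:,:,::-1],(800,600),interpolation=cv2.INTER_CUBIC)); cv2.imwrite(f"{n}0_raw.png",im[:,:,::-1]); print(n,viewer.camera_params(n))
E
```

```text
pics
{'time': 0.0, 'joint_positions': array([ 1.02100940e+00,  3.42737297e-01,  1.52507821e+00, -7.16825756e-06,
        1.27538973e+00, -1.45988528e-01]), 'dq': array([-0.00114678,  0.00021742, -0.00080581,  0.0027255 , -0.00239153,
        0.00038748]), 'tau': array([-1.97979352e-03, -4.31248212e+01, -2.44217813e+01,  7.16175302e-02,
        5.61544276e-02, -1.45455815e-04]), 'tool_pos': array([206.1758021 , 482.65882764, 404.01581869]), 'tcp_rot': array([-3.13999623e+00, -2.27801455e-04,  2.73779617e+00]), 'contact_force': array([ 0.29196685, -0.25129277, -0.65692433]), 'moment': array([0.00986489, 0.03916955, 0.06128689]), 'grip_width': 91.44956776149625}
scene {'fov_y': 51.37229511252202, 'cx': 256.74720330824965, 'cy': 190.36027469337526, 'rvec': array([ 1.0698835 ,  2.22332858, -1.17277589]), 'tvec': array([ 326.85514816, -135.53181573, 1740.19747509])}
top {'fov_y': 51.69615307450919, 'cx': 263.3366329766432, 'cy': 184.03784561291275, 'rvec': array([ 2.11392556, -2.10863998,  0.21968687]), 'tvec': array([ -21.24056091,  515.55534138, 1516.90413749])}
```

View pics/scene0.png

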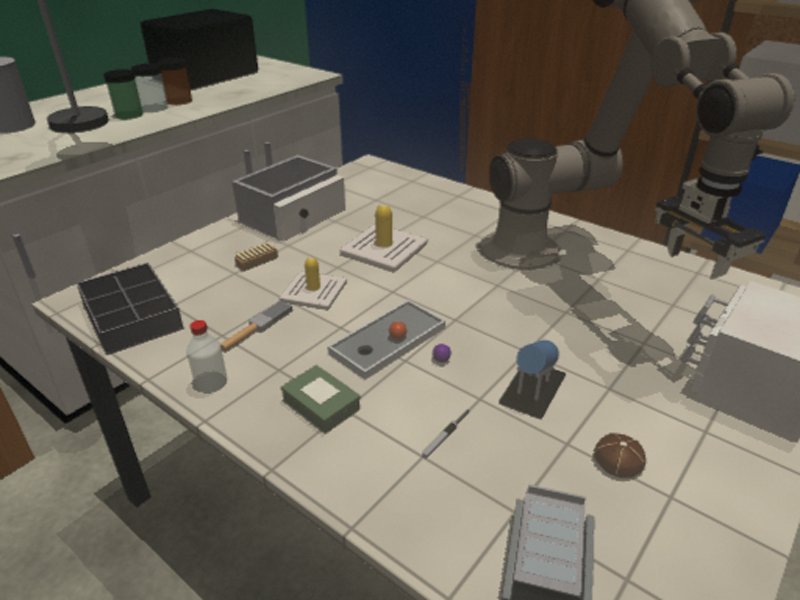

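View pics/top0.png

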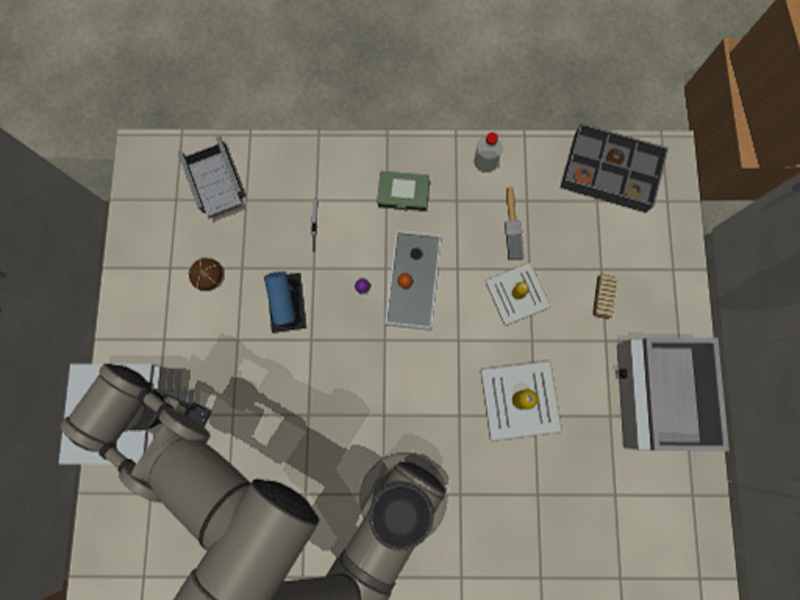

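```bash
cat > h.py <<'E'
import numpy as np, cv2
from plant import status, viewer
def cam(n):
    p=viewer.camera_params(n); f=192/np.tan(np.radians(p["fov_y"]/2))
    K=np.array([[f,0,p["cx"]],[0,f,p["cy"]],[0,0,1]]); return K,np.array(p["rvec"]),np.array(p["tvec"])
def ray(n,u,v):
    K,r,t=cam(n); R=cv2.Rodrigues(r)[0]
    return -R.T@t, R.T@np.linalg.inv(K)@np.array([u,v,1.])
def atz(n,u,v,z):
    c,d=ray(n,u,v); return c+d*(z-c[2])/d[2]
def proj(n,P):
    K,r,t=cam(n); return cv2.projectPoints(np.array(P,float).reshape(-1,1,3),r,t,K,None)[0].reshape(-1,2)
def tri(a,b):
    (c1,d1),(c2,d2)=ray("scene",*a),ray("top",*b)
    d1/=np.linalg.norm(d1);d2/=np.linalg.norm(d2)
    s=np.linalg.lstsq(np.c_[d1,-d2],c2-c1,rcond=None)[0]
    p,q=c1+s[0]*d1,c2+s[1]*d2; return (p+q)/2,np.linalg.norm(p-q)
def crop(im,x0,y0,w,h,s,name):
    c=cv2.resize(im[y0:y0+h,x0:x0+w],None,fx=s,fy=s,interpolation=cv2.INTER_CUBIC)
    for i in range(0,w,10):
        cv2.putText(c,str(x0+i),(i*s,8),0,.3,(0,255,0),1); cv2.line(c,(i*s,10),(i*s,14),(0,255,0),1)
    for i in range(0,h,10):
        cv2.putText(c,str(y0+i),(0,i*s+4),0,.3,(0,255,0),1)
    cv2.imwrite("pics/"+name,c)
E
python3 - <<'E'
from h import *
t=cv2.imread("top0_raw.png");s=cv2.imread("scene0_raw.png")
crop(t,160,145,80,75,8,"t_jar.png")
crop(t,225,145,140,70,5,"t_tray.png")
crop(s,170,150,130,95,6,"s_tray.png")
crop(s,310,205,60,65,8,"s_jar.png")
E
```

```text
(no output)
```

View pics/t_jar.png

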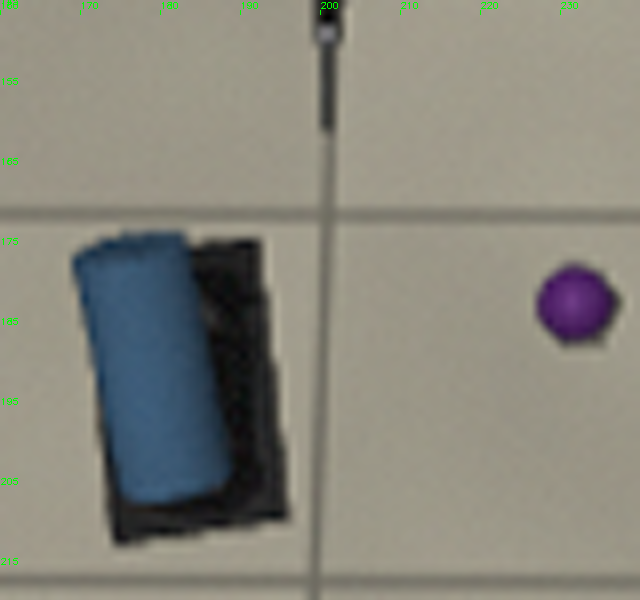

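View pics/t_tray.png

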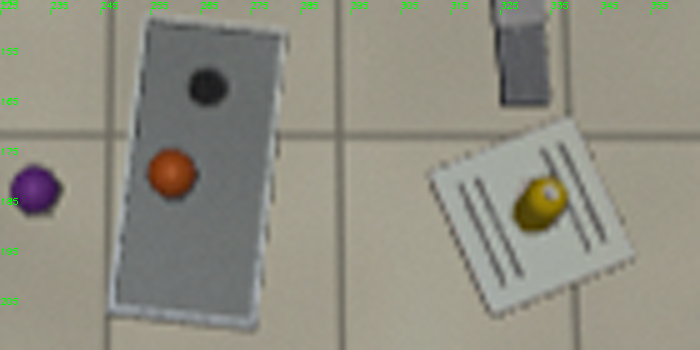

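View pics/s_tray.png

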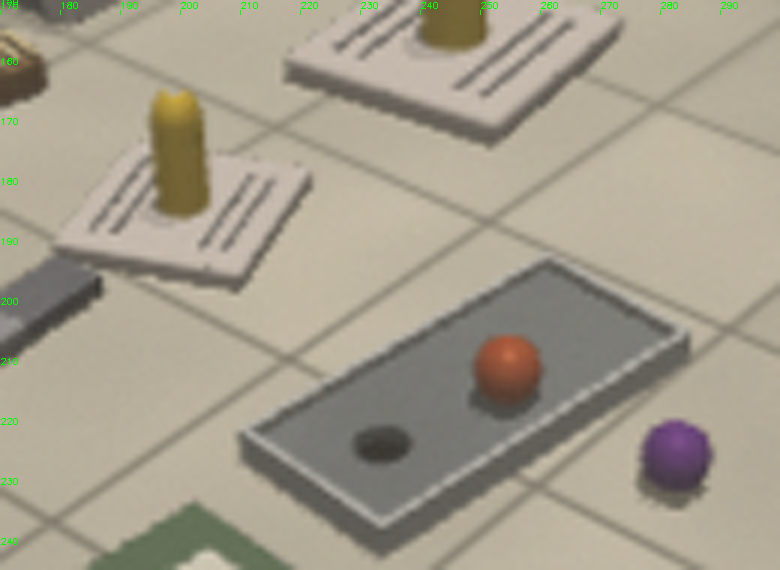

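View pics/s_jar.png

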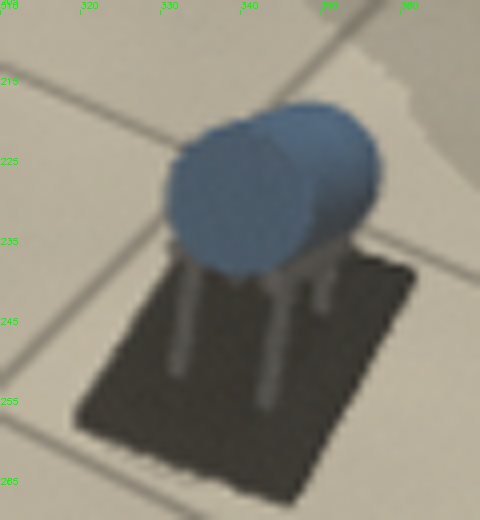

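```bash
python3 - <<'E'
from h import *
np.set_printoptions(precision=1,suppress=True)
def px(x,y,x0,y0,s): return x/s+x0-.5+.5/s, y/s+y0-.5+.5/s
T=lambda x,y:px(x,y,225,145,5); S=lambda x,y:px(x,y,170,150,6)
TJ=lambda x,y:px(x,y,160,145,8); SJ=lambda x,y:px(x,y,310,205,8)
st=np.array([atz("top",*T(*c),14) for c in[(430,173),(570,117),(634,257),(495,316)]]);print("stand top",st[:,:2],st.mean(0),np.linalg.norm(np.diff(st,axis=0),axis=1))
st=np.array([atz("scene",*S(*c),14) for c in[(52,245),(240,286),(312,178)]]);print("stand scene",st[:,:2],(st[0]+st[2])/2)
print("peg tip",atz("top",*T(551,192),98),tri(S(177,93),T(551,192)))
for n,cs in(("top",[T(148,20),T(286,32),T(256,325),T(110,312)]),("scene",[S(243,433),S(382,526),S(688,335),S(550,259)])):
    q=np.array([atz(n,*c,22) for c in cs]);print("tray",n,q[:,:2],q.mean(0),np.linalg.norm(np.diff(q,axis=0),axis=1))
print("pocket",atz("top",*T(208,87),14),atz("scene",*S(382,444),14))
print("ball",atz("top",*T(173,174),34),atz("scene",*S(508,369),34),tri(S(508,369),T(173,174)))
q=np.array([atz("top",*TJ(*c),8) for c in[(118,545),(287,518),(260,240)]]);print("rest top",q[:,:2],(q[0]+q[2])/2)
q=np.array([atz("scene",*SJ(*c),8) for c in[(78,425),(292,505),(415,272)]]);print("rest sc",q[:,:2],(q[0]+q[2])/2)
print("jar closed c",atz("scene",*SJ(238,198),115))
print("jar closed corner top",atz("top",*TJ(74,255),115),atz("top",*TJ(186,232),115))
print("sides top low",atz("top",*TJ(124,500),45),atz("top",*TJ(230,478),45))
E
```

```text
stand top [[ 544.7 -212.5]
 [ 592.  -328.4]
 [ 475.5 -375.8]
 [ 427.1 -262.1]] [ 509.8 -294.7   14. ] [125.2 125.8 123.6]
stand scene [[ 594.9 -324.7]
 [ 553.  -200.6]
 [ 434.4 -249.7]] [ 514.7 -287.2   14. ]
peg tip [ 511.  -295.2   98. ] (array([ 509.5, -293.3,   98.3]), np.float64(4.627318558905932))
tray top [[671.6  18.1]
 [661.6 -95.6]
 [418.2 -69.9]
 [428.4  46.7]] [544.9 -25.2  22. ] [114.2 244.7 117.1]
tray scene [[662.8 -91.1]
 [673.4  22.2]
 [430.7  50.6]
 [419.4 -62.3]] [546.6 -20.1  22. ] [113.8 244.4 113.5]
pocket [616.7 -31.4  14. ] [614.  -30.3  14. ]
ball [538.8  -3.2  34. ] [535.8  -2.1  34. ] (array([537.8,  -2.2,  35.4]), np.float64(2.6370755356155673))
rest top [[406.7 337.7]
 [420.6 253.3]
 [564.3 272.6]] [485.5 305.2   8. ]
rest sc [[567.9 280. ]
 [554.7 364.4]
 [406.  340.9]] [487.  310.4   8. ]
jar closed c [531.2 314.6 115. ]
jar closed corner top [531.5 341.3 115. ] [542.9 288.3 115. ]
sides top low [423.9 327.5  45. ] [435.  275.7  45. ]
```

Call:
play_rows([
  {"offset":[-0.03,-0.003,0],"twist":0},
  {"offset":[-0.04,-0.004,0],"twist":0},
  {"offset":[-0.04,-0.004,0],"twist":0},
  {"offset":[-0.04,-0.004,0],"twist":0},
  {"offset":[-0.04,-0.004,0],"twist":0},
], jaw=0)

```text
time: 0.6
tool_pos: [374.7, 389.7, 404.4]
tcp_rot: [-3.141, -0.0, 2.738]
contact_force: [-0.7, 0.1, -0.5]
grip_width: 92.1
```

Call:
play_rows([
  {"offset":[-0.04,-0.004,0.01],"twist":0},
  {"offset":[-0.04,-0.004,0.01],"twist":0},
  {"offset":[-0.04,-0.004,0.01],"twist":0},
  {"offset":[-0.04,-0.004,0.01],"twist":0},
  {"offset":[0,0,0.01],"twist":-7.85},
])

```text
time: 1.1
tool_pos: [518.1, 310.2, 353.4]
tcp_rot: [-3.141, 0.001, 2.872]
contact_force: [-0.7, 0.6, -0.7]
grip_width: 91.9
```

Call:
play_rows([
  {"offset":[0,0,0.01],"twist":-7.85},
  {"offset":[0,0,0.01],"twist":-7.85},
  {"offset":[0,0,0],"twist":-7.85},
  {"offset":[0,0,0],"twist":0},
])

```text
time: 1.5
tool_pos: [514.3, 313.0, 333.9]
tcp_rot: [-3.141, -0.002, -2.996]
contact_force: [-0.3, -0.6, 0.2]
grip_width: 91.7
```

```bash
cat > look.py <<'E'
import sys
from h import *
# look.py tag cam x0 y0 w h s  ...
tag=sys.argv[1]; a=sys.argv[2:]
for i in range(0,len(a),6):
    n=a[i]; x,y,w,h,s=map(int,a[i+1:i+6]); im=viewer.capture(n)[:,:,::-1].copy(); crop(im,x,y,w,h,s,f"{tag}_{n}.png")
o=status.get_obs(); np.set_printoptions(precision=3,suppress=True)
print(o["time"],o["tool_pos"],o["tcp_rot"],o["contact_force"],o["grip_width"])
g=o["tool_pos"]+cv2.Rodrigues(np.zeros(3))[0]@[0,0,-178.]
for n in("scene","top"): print(n,"tipcentre px",proj(n,g))
E
python3 look.py a scene 290 130 100 120 6 top 140 130 110 110 6
```

```text
1.6 [514.386 313.105 334.618] [ 3.142 -0.    -3.001] [ 0.064  0.049 -0.161] 91.98418964095558
scene tipcentre px [[343.397 215.136]]
top tipcentre px [[173.547 178.42 ]]
```

View pics/a_scene.png

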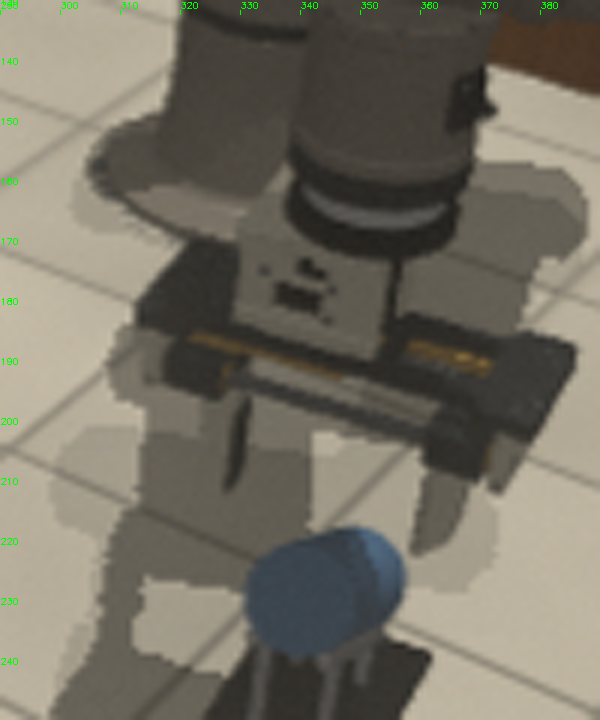

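View pics/a_top.png

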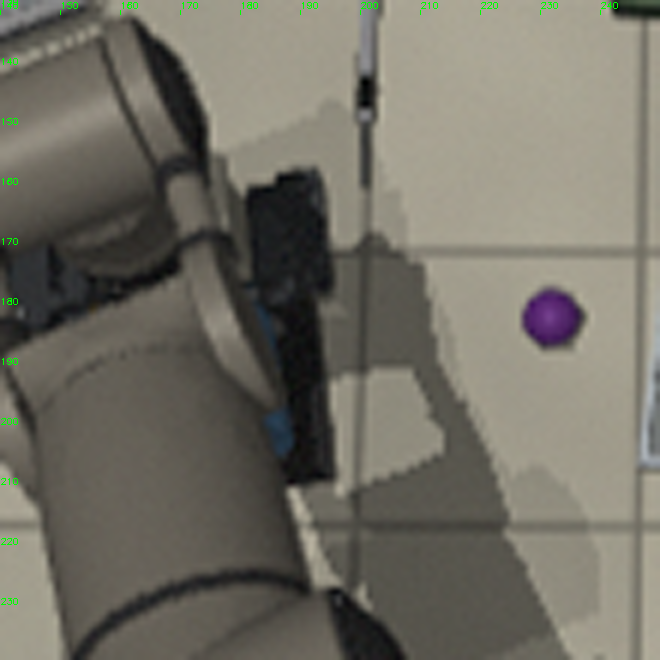

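Call:
play_rows([
  {"offset":[-0.002,-0.001,0.02],"twist":0},
  {"offset":[0,0,0.02],"twist":0},
  {"offset":[0,0,0.02],"twist":0},
  {"offset":[0,0,0.01],"twist":0},
  {"offset":[0,0,0],"twist":0},
])

```text
time: 2.1
tool_pos: [516.2, 312.3, 263.5]
tcp_rot: [-3.141, -0.002, -2.999]
contact_force: [-0.4, -0.9, -0.8]
grip_width: 91.5
```

```bash
python3 look.py b scene 290 140 100 120 6
```

```text
2.15 [516.504 312.468 264.708] [-3.142 -0.001 -2.999] [0.716 0.379 0.063] 91.56429995539483
scene tipcentre px [[339.969 233.835]]
top tipcentre px [[177.739 181.859]]
```

View pics/b_scene.png

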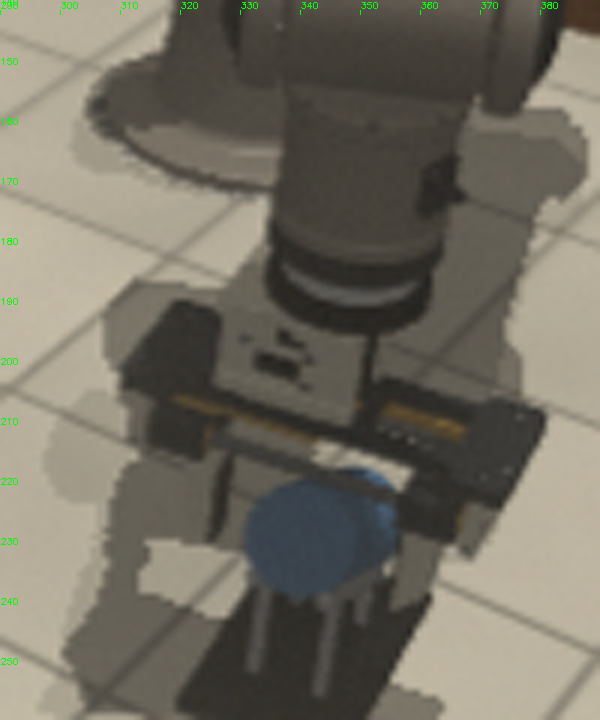

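Call:
play_rows([
  {"offset":[0,0,0],"twist":0},
  {"offset":[0,0,0],"twist":0},
  {"offset":[0,0,0],"twist":0},
  {"offset":[0,0,0],"twist":0},
  {"offset":[0,0,0],"twist":0},
], jaw=255)

```text
time: 2.65
tool_pos: [516.5, 312.4, 265.0]
tcp_rot: [3.141, 0.0, -2.997]
contact_force: [-0.1, 1.4, 2.0]
grip_width: 56.2
```

Call:
play_rows([
  {"offset":[0,0,0],"twist":0},
  {"offset":[0,0,0],"twist":0},
])

```text
time: 2.85
tool_pos: [516.5, 312.4, 265.0]
tcp_rot: [3.141, 0.0, -2.997]
contact_force: [-0.5, -0.4, 2.2]
grip_width: 55.8
```

Gripped at 56 mm. Lift and look.

Call:
play_rows([
  {"offset":[0,0,-0.01],"twist":0},
  {"offset":[0,0,-0.02],"twist":0},
  {"offset":[0,0,-0.03],"twist":0},
  {"offset":[0,0,-0.03],"twist":0},
  {"offset":[0,0,-0.03],"twist":0},
])

```text
time: 3.35
tool_pos: [516.2, 312.3, 386.0]
tcp_rot: [-3.141, -0.001, -2.997]
contact_force: [0.4, -0.1, -2.5]
grip_width: 55.9
```

```bash
python3 look.py c scene 290 110 100 120 6
```

```text
3.4 [516.869 312.594 391.829] [ 3.139  0.008 -2.997] [2.369 0.491 1.524] 56.06323081079027
scene tipcentre px [[345.332 199.433]]
top tipcentre px [[170.163 174.207]]
```

View pics/c_scene.png

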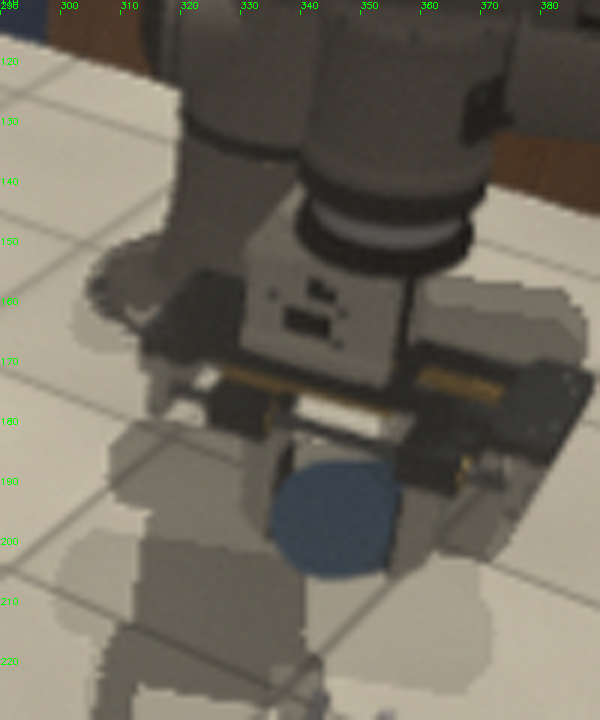

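Call:
play_rows([
  {"offset":[0.001,-0.015,0],"twist":0},
  {"offset":[0.001,-0.025,0],"twist":0},
  {"offset":[0.001,-0.035,0],"twist":0},
  {"offset":[0.002,-0.035,0],"twist":0},
  {"offset":[0.002,-0.035,0],"twist":0},
])

```text
time: 3.9
tool_pos: [529.9, 165.8, 383.1]
tcp_rot: [-3.141, -0.003, -2.997]
contact_force: [0.4, -0.7, -2.9]
grip_width: 56.0
```

Call:
play_rows([
  {"offset":[0.002,-0.035,0],"twist":0},
  {"offset":[0.001,-0.035,0],"twist":0},
  {"offset":[0.002,-0.035,0],"twist":0},
  {"offset":[0.002,-0.035,0],"twist":0},
  {"offset":[0.001,-0.035,0],"twist":0},
])

```text
time: 4.4
tool_pos: [546.8, -8.6, 383.2]
tcp_rot: [3.141, -0.003, -2.998]
contact_force: [0.3, -0.4, -2.1]
grip_width: 55.7
```

Call:
play_rows([
  {"offset":[0.002,-0.035,0],"twist":0},
  {"offset":[0.001,-0.035,0],"twist":0},
  {"offset":[0.002,-0.035,0],"twist":0},
  {"offset":[0.002,-0.035,0],"twist":0},
  {"offset":[0.001,-0.035,0],"twist":0},
])

```text
time: 4.9
tool_pos: [563.9, -182.8, 383.0]
tcp_rot: [3.14, -0.003, -2.998]
contact_force: [0.9, 0.9, -1.9]
grip_width: 56.0
```

Call:
play_rows([
  {"offset":[0.002,-0.035,0],"twist":0},
  {"offset":[0.002,-0.025,0],"twist":0},
  {"offset":[0.001,-0.012,0],"twist":0},
  {"offset":[0,-0.005,0],"twist":0},
  {"offset":[0,0,0],"twist":0},
])

```text
time: 5.4
tool_pos: [570.7, -257.7, 384.0]
tcp_rot: [3.14, -0.001, -2.998]
contact_force: [0.2, 0.1, -2.5]
grip_width: 56.0
```

```bash
python3 look.py d scene 150 80 120 130 5 top 280 120 120 120 5
```

```text
5.5 [ 570.976 -256.596  384.483] [ 3.141 -0.    -2.996] [-0.136 -0.153 -2.876] 55.63749472790453
scene tipcentre px [[190.737 148.535]]
top tipcentre px [[328.816 160.48 ]]
```

View pics/d_scene.png

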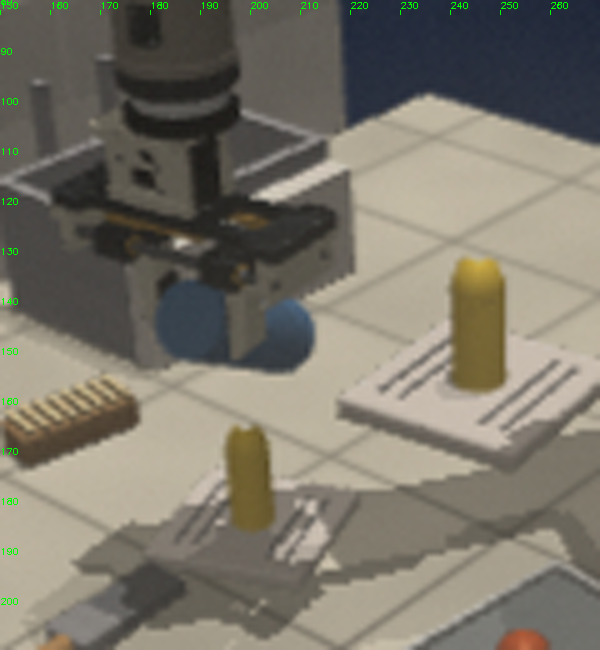

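View pics/d_top.png

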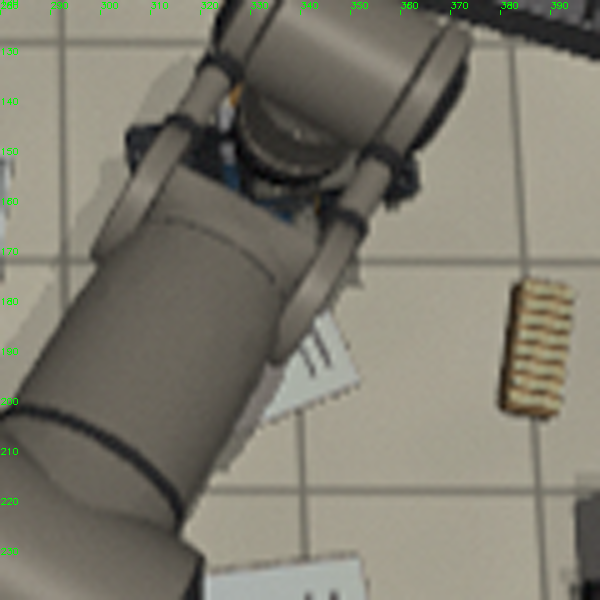

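```bash
cat >> h.py <<'E'
def jarpts(g,yaw,th,s=20.):
    "g grasp point, yaw of direction closed-end side, th slope; returns closed circle, mouth circle"
    d=np.array([-np.cos(th)*np.cos(yaw),-np.cos(th)*np.sin(yaw),-np.sin(th)])
    h=np.array([-np.sin(yaw),np.cos(yaw),0]); n=np.cross(d,h)
    a=np.linspace(0,2*np.pi,73)[:,None]
    c=28*(np.cos(a)*h+np.sin(a)*n)
    return g-s*d+c, g+(120-s)*d+c
E
python3 - <<'E'
from h import *
o=status.get_obs();g=o["tool_pos"]-[0,0,159]
for th in(10,20,30,40,50,60):
    A,B=jarpts(g,.145,np.radians(th)); a=proj("scene",A);b=proj("scene",B)
    print(th,"closed",a.min(0).round(1),a.max(0).round(1),"mouth",b.min(0).round(1),b.max(0).round(1))
E
```

```text
10 closed [180.1 137. ] [193.1 153. ] mouth [201.3 129.4] [213.8 144.5]
20 closed [180.1 135.8] [193.3 152.3] mouth [200.8 133.9] [213.4 149.3]
30 closed [180.1 134.8] [193.6 151.3] mouth [199.8 138.7] [212.7 153.9]
40 closed [180.1 134.1] [194.2 150.1] mouth [198.2 143.5] [211.5 158.3]
50 closed [180.1 133.7] [194.9 148.7] mouth [196.2 148.2] [210.  162.3]
60 closed [180.3 133.6] [195.6 147.2] mouth [193.8 152.8] [208.1 165.8]
```

```bash
python3 - <<'E'
from h import *
np.set_printoptions(precision=1,suppress=True)
def px(x,y,x0,y0,s): return x/s+x0-.5+.5/s, y/s+y0-.5+.5/s
print("tip scene",atz("scene",*px(248,427,150,80,5),98), "axis base",atz("scene",*px(253,520,150,80,5),14))
o=status.get_obs();t=o["tool_pos"];yt=np.array([np.sin(-2.997),-np.cos(-2.997),0])
for q in(28,37,-28,-37): print(q,proj("scene",t-[0,0,178]+yt*q))
for P in([510,-293,14],[510,-293,98],[511,-290,98]): print(P,proj("scene",P),proj("top",P))
E
```

```text
tip scene [ 507.8 -291.2   98. ] axis base [ 509.5 -293.4   14. ]
28 [[197.2 150.5]]
37 [[199.3 151.1]]
-28 [[184.4 146.6]]
-37 [[182.4 146. ]]
[510, -293, 14] [[200.2 183.7]] [[330.6 187.6]]
[510, -293, 98] [[198.4 165.1]] [[334.2 183.3]]
[511, -290, 98] [[198.8 165.4]] [[333.4 183. ]]
```

Call:
play_rows([
  {"offset":[-0.016,-0.014,0],"twist":0},
  {"offset":[-0.0155,-0.0135,0],"twist":0},
  {"offset":[0,0,0.015],"twist":0},
  {"offset":[0,0,0.015],"twist":0},
  {"offset":[0,0,0],"twist":0},
])

```text
time: 6.0
tool_pos: [606.0, -278.8, 352.3]
tcp_rot: [3.138, -0.004, -2.996]
contact_force: [-0.3, 0.1, -4.0]
grip_width: 55.7
```

```bash
python3 look.py e scene 150 80 120 130 5
```

```text
6.05 [ 606.199 -279.08   353.825] [ 3.14  -0.002 -2.996] [ 0.243 -0.521 -2.891] 56.238340080016854
scene tipcentre px [[179.675 158.146]]
top tipcentre px [[333.248 153.508]]
```

View pics/e_scene.png

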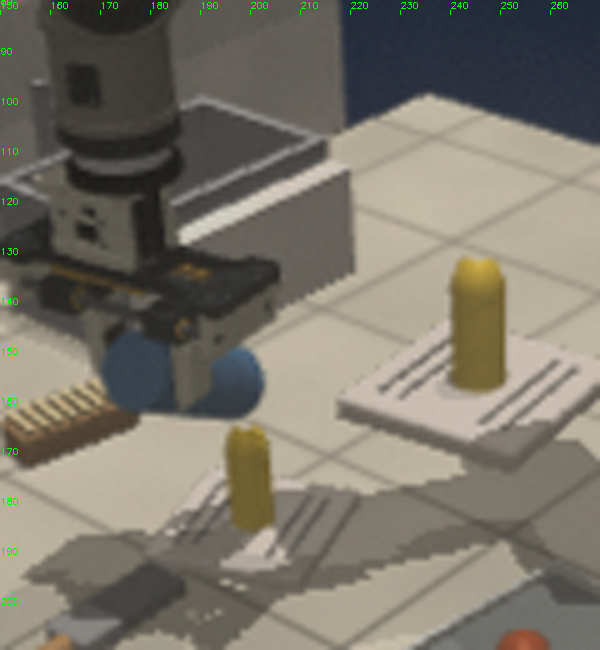

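Call:
play_rows([
  {"offset":[0,0,0.012],"twist":0},
  {"offset":[0,0,0.012],"twist":0},
  {"offset":[0,0,0.012],"twist":0},
  {"offset":[0,0,0.012],"twist":0},
  {"offset":[0,0,0],"twist":0},
])

```text
time: 6.55
tool_pos: [605.6, -280.2, 304.0]
tcp_rot: [3.139, -0.003, -2.997]
contact_force: [-0.4, -0.8, -2.9]
grip_width: 56.3
```

```bash
python3 look.py f scene 150 80 120 130 5
python3 - <<'E'
import numpy as np
# target G(u,z), L_u=17,L_z=75
for th in range(30,91,5):
    t=np.radians(th); print(th, round(17-24*np.sin(t)+100*np.cos(t),1), round(75+24*np.cos(t)+100*np.sin(t),1))
E
```

```text
6.6 [ 605.916 -280.311  305.25 ] [ 3.14  -0.002 -2.997] [-0.91   0.217 -1.296] 55.770425850387774
scene tipcentre px [[180.959 169.9  ]]
top tipcentre px [[331.39  157.159]]
30 91.6 145.8
35 85.1 152.0
40 78.2 157.7
45 70.7 162.7
50 62.9 167.0
55 54.7 170.7
60 46.2 173.6
65 37.5 175.8
70 28.6 177.2
75 19.7 177.8
80 10.7 177.6
85 1.8 176.7
90 -7.0 175.0
```

View pics/f_scene.png

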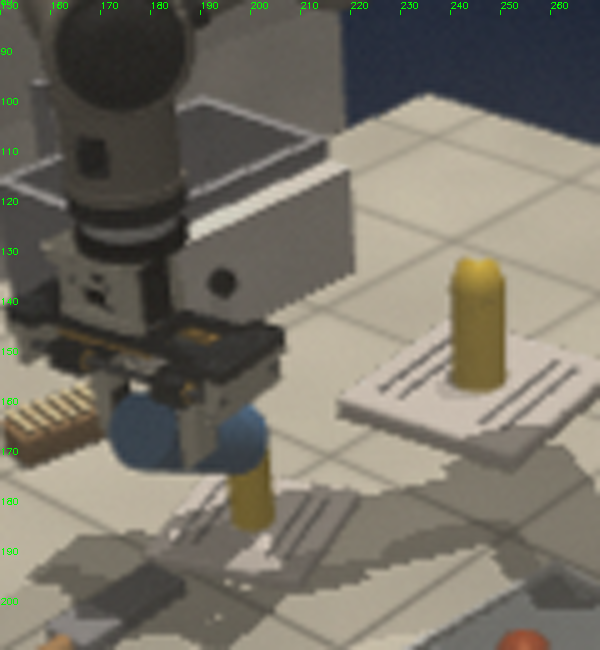

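Call:
play_rows([
  {"offset":[0.0055,0,-0.001],"twist":0},
  {"offset":[0.0065,0,-0.006],"twist":0},
  {"offset":[0.007,0,-0.0055],"twist":0},
  {"offset":[0.0075,0,-0.005],"twist":0},
  {"offset":[0,0,0],"twist":0},
])

```text
time: 7.1
tool_pos: [579.2, -284.6, 326.2]
tcp_rot: [-3.14, 0.002, -2.998]
contact_force: [2.7, 0.0, -1.9]
grip_width: 56.2
```

```bash
python3 look.py g scene 150 80 120 130 5
```

```text
7.15 [ 579.58  -284.503  325.706] [-3.14   0.002 -2.998] [ 1.778  0.336 -1.309] 56.5597998849329
scene tipcentre px [[185.046 161.636]]
top tipcentre px [[333.644 162.425]]
```

View pics/g_scene.png

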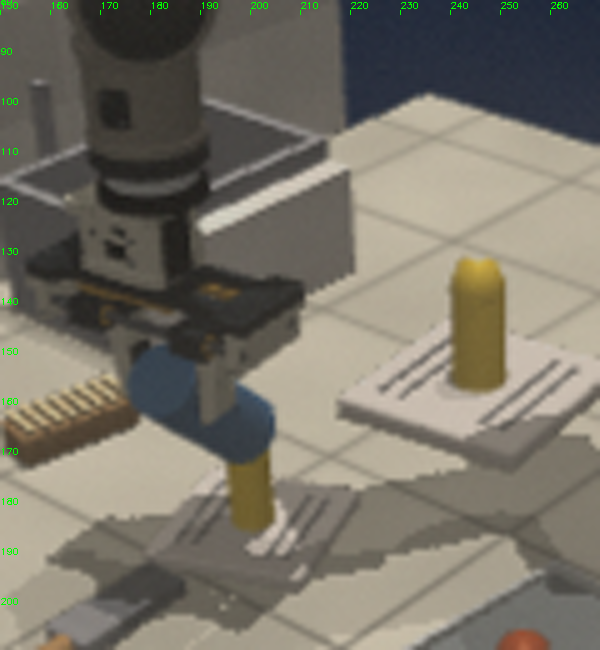

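Call:
play_rows([
  {"offset":[0.008,0,-0.0043],"twist":0},
  {"offset":[0.008,0,-0.0037],"twist":0},
  {"offset":[0.0085,0,-0.003],"twist":0},
  {"offset":[0.009,0,-0.002],"twist":0},
  {"offset":[0.009,0,-0.0014],"twist":0},
])

```text
time: 7.65
tool_pos: [537.1, -290.4, 339.1]
tcp_rot: [-3.141, 0.001, -2.997]
contact_force: [2.3, -0.5, -1.5]
grip_width: 56.4
```

Call:
play_rows([
  {"offset":[0.009,0,-0.0006],"twist":0},
  {"offset":[0.009,0,0],"twist":0},
  {"offset":[0.009,0,0.001],"twist":0},
  {"offset":[0.005,0,0.001],"twist":0},
  {"offset":[0,0,0],"twist":0},
])

```text
time: 8.15
tool_pos: [505.4, -295.1, 336.9]
tcp_rot: [3.141, -0.001, -2.998]
contact_force: [1.1, -0.6, -1.0]
grip_width: 56.0
```

```bash
python3 look.py i scene 150 80 120 130 5
```

```text
8.2 [ 505.755 -294.984  336.961] [ 3.141 -0.001 -2.998] [ 1.391  0.359 -1.466] 56.23647281258903
scene tipcentre px [[197.556 150.24 ]]
top tipcentre px [[337.686 180.947]]
```

View pics/i_scene.png

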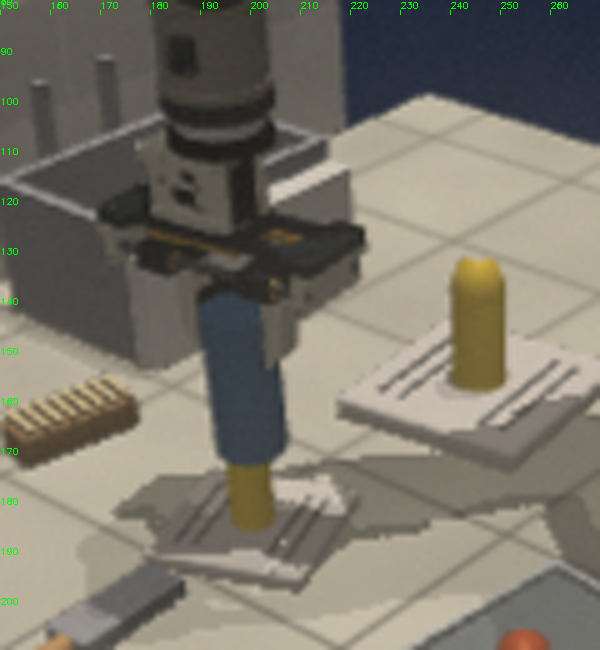

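Call:
play_rows([
  {"offset":[0.003,0,0],"twist":0},
  {"offset":[0.002,0,0],"twist":0},
  {"offset":[0,0,0],"twist":0},
])

```text
time: 8.5
tool_pos: [501.2, -295.5, 336.8]
tcp_rot: [3.141, -0.0, -2.997]
contact_force: [3.7, 0.3, -4.0]
grip_width: 56.8
```

```bash
python3 look.py j scene 170 110 70 80 8; python3 - <<'E'
from h import *
o=status.get_obs();g=o["tool_pos"]-[0,0,159]
for th in(80,85,90,95):
    A,B=jarpts(g,.145,np.radians(th)); a=proj("scene",A);b=proj("scene",B)
    print(th,"closed",a.min(0).round(1),a.max(0).round(1),"mouth",b.min(0).round(1),b.max(0).round(1))
E
```

```text
8.55 [ 501.249 -295.485  336.897] [ 3.141 -0.    -2.997] [ 2.315 -0.181 -4.882] 56.199020779757454
scene tipcentre px [[198.337 149.758]]
top tipcentre px [[337.863 182.142]]
80 closed [189.3 136.3] [204.5 145.4] mouth [195.5 161.5] [210.  170.9]
85 closed [189.5 136.5] [204.9 144.6] mouth [194.1 163.2] [208.7 171.7]
90 closed [189.7 136.8] [205.2 143.9] mouth [192.7 164.7] [207.4 172.4]
95 closed [190.  137.2] [205.5 143.2] mouth [191.2 166.1] [206.1 172.9]
```

View pics/j_scene.png

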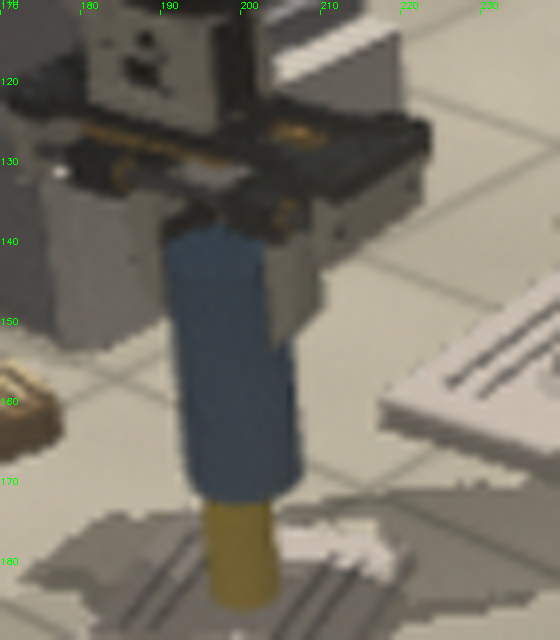

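Call:
play_rows([
  {"offset":[-0.0085,0.001,0],"twist":0},
  {"offset":[0,0,0.01],"twist":0},
  {"offset":[0,0,0.014],"twist":0},
  {"offset":[0,0,0.014],"twist":0},
  {"offset":[0,0,0.01],"twist":0},
])

```text
time: 9.05
tool_pos: [509.1, -293.1, 287.3]
tcp_rot: [3.14, -0.002, -2.997]
contact_force: [-0.3, -0.1, -3.1]
grip_width: 56.5
```

```bash
python3 look.py k scene 170 110 70 90 8
```

```text
9.1 [ 508.847 -292.971  285.991] [ 3.138 -0.004 -2.997] [ 0.198  0.094 -3.541] 56.08801377079931
scene tipcentre px [[198.452 162.674]]
top tipcentre px [[334.693 183.012]]
```

View pics/k_scene.png

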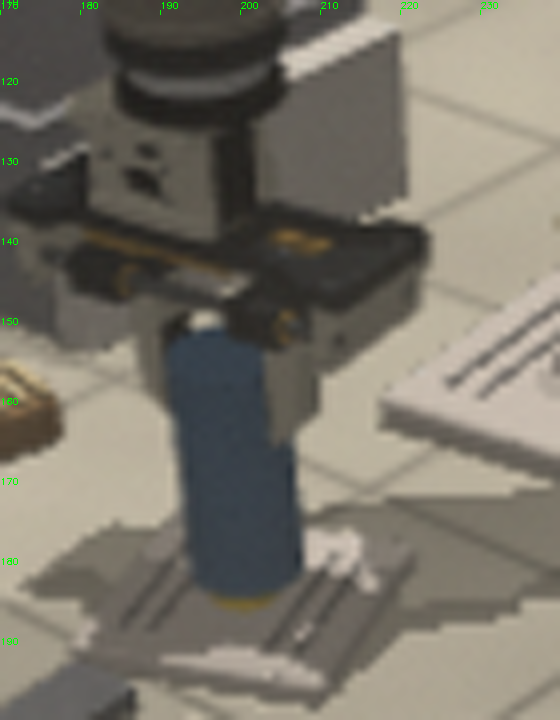

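Call:
play_rows([
  {"offset":[0,0,0.003],"twist":0},
  {"offset":[0,0,0.002],"twist":0},
  {"offset":[0,0,0.002],"twist":0},
  {"offset":[0,0,0.001],"twist":0},
  {"offset":[0,0,0],"twist":0},
])

```text
time: 9.6
tool_pos: [509.5, -293.4, 281.4]
tcp_rot: [-3.141, 0.0, -2.997]
contact_force: [-0.8, -0.4, -1.6]
grip_width: 56.3
```

Call:
play_rows([
  {"offset":[0,0,0.001],"twist":0},
  {"offset":[0,0,0.001],"twist":0},
  {"offset":[0,0,0.001],"twist":0},
])

```text
time: 9.9
tool_pos: [509.5, -293.4, 278.2]
tcp_rot: [3.142, 0.0, -2.997]
contact_force: [0.9, -0.2, -3.1]
grip_width: 56.2
```

Call:
play_rows([
  {"offset":[0,0,0.001],"twist":0},
  {"offset":[0,0,0.001],"twist":0},
  {"offset":[0,0,0.001],"twist":0},
  {"offset":[0,0,0],"twist":0},
])

```text
time: 10.3
tool_pos: [509.5, -293.4, 275.0]
tcp_rot: [3.141, -0.0, -2.997]
contact_force: [-0.3, -0.6, -2.8]
grip_width: 56.4
```

Call:
play_rows([
  {"offset":[0,0,0.001],"twist":0},
  {"offset":[0,0,0.001],"twist":0},
  {"offset":[0,0,0],"twist":0},
])

```text
time: 10.6
tool_pos: [509.5, -293.4, 274.6]
tcp_rot: [-3.141, 0.001, -2.997]
contact_force: [-2.3, 1.9, 7.3]
grip_width: 56.4
```

Call:
play_rows([
  {"offset":[0,0,0.001],"twist":0},
  {"offset":[0,0,0],"twist":0},
])

```text
time: 10.8
tool_pos: [509.5, -293.3, 274.5]
tcp_rot: [-3.14, 0.001, -2.997]
contact_force: [-4.0, 1.8, 13.5]
grip_width: 55.9
```

```bash
python3 look.py l scene 170 110 70 90 8
```

```text
10.85 [ 509.484 -293.361  274.523] [-3.14   0.001 -2.997] [-4.131  2.475 12.645] 56.08449086016563
scene tipcentre px [[198.502 165.335]]
top tipcentre px [[334.266 183.473]]
```

View pics/l_scene.png

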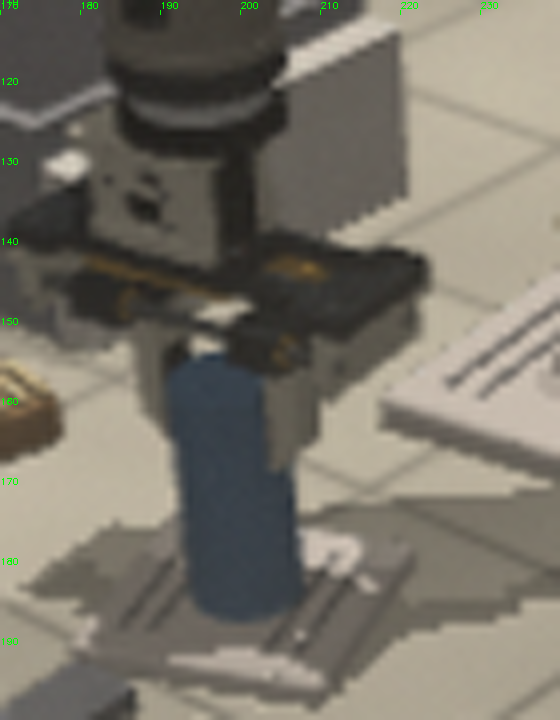

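Call:
play_rows([
  {"offset":[0,0,-0.001],"twist":0},
  {"offset":[0,0,0],"twist":0},
])

```text
time: 11.05
tool_pos: [509.5, -293.4, 274.5]
tcp_rot: [-3.141, 0.001, -2.997]
contact_force: [-2.9, 1.6, 8.1]
grip_width: 56.2
```

Call:
play_rows([
  {"offset":[0,0,0],"twist":0},
  {"offset":[0,0,0],"twist":0},
  {"offset":[0,0,0],"twist":0},
  {"offset":[0,0,0],"twist":0},
  {"offset":[0,0,0],"twist":0},
], jaw=0)

```text
time: 11.55
tool_pos: [509.5, -293.4, 273.0]
tcp_rot: [3.141, -0.0, -2.997]
contact_force: [0.5, 0.3, -0.0]
grip_width: 90.3
```

Call:
play_rows([
  {"offset":[0,0,-0.01],"twist":0},
  {"offset":[0,0,-0.02],"twist":0},
  {"offset":[0,0,-0.03],"twist":0},
  {"offset":[0,0,-0.03],"twist":0},
  {"offset":[0,0,-0.02],"twist":0},
])

```text
time: 12.05
tool_pos: [509.6, -293.4, 386.4]
tcp_rot: [-3.139, 0.002, -2.997]
contact_force: [-0.6, -0.5, 0.3]
grip_width: 91.7
```

```bash
python3 look.py m scene 170 110 70 90 8
```

```text
12.1 [ 509.905 -293.68   389.36 ] [-3.136  0.006 -2.997] [ 0.645 -0.361  3.443] 91.98271656066369
scene tipcentre px [[195.799 137.98 ]]
top tipcentre px [[339.964 176.665]]
```

View pics/m_scene.png

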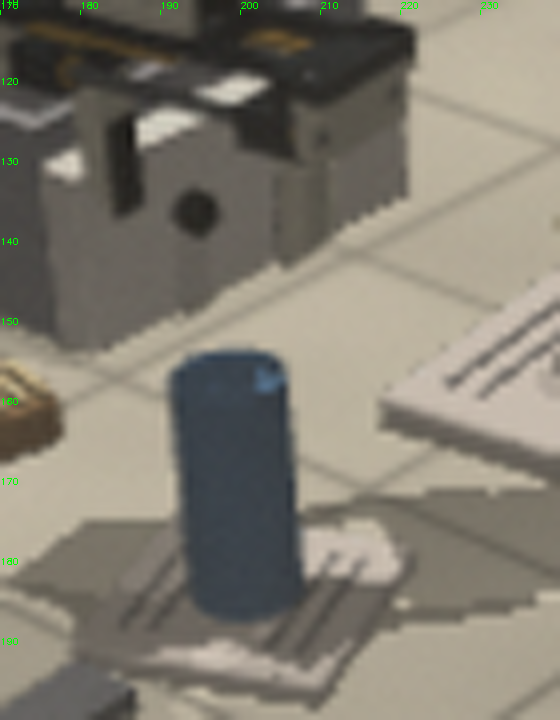

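Call:
play_rows([
  {"offset":[0,0,0],"twist":8.45},
  {"offset":[0,0,0],"twist":8.45},
  {"offset":[0,0,0],"twist":8.45},
  {"offset":[0,0,0],"twist":8.45},
  {"offset":[0,0,0],"twist":8.45},
])

```text
time: 12.6
tool_pos: [509.4, -293.3, 383.4]
tcp_rot: [3.141, 0.0, 2.542]
contact_force: [-0.3, 0.6, 0.2]
grip_width: 91.8
```

Call:
play_rows([
  {"offset":[0,0,0],"twist":8.45},
  {"offset":[0,0,0],"twist":8.45},
  {"offset":[0,0,0],"twist":8.45},
  {"offset":[0,0,0],"twist":8.45},
  {"offset":[0,0,0],"twist":8.45},
])

```text
time: 13.1
tool_pos: [509.4, -293.3, 383.3]
tcp_rot: [3.142, -0.0, 1.805]
contact_force: [-0.4, 0.2, 0.2]
grip_width: 91.7
```

Call:
play_rows([
  {"offset":[0,0,0],"twist":8.45},
  {"offset":[0,0,0],"twist":8.45},
  {"offset":[0,0,0],"twist":8.45},
  {"offset":[0,0,0],"twist":8.45},
  {"offset":[0,0,0],"twist":0},
])

```text
time: 13.6
tool_pos: [509.4, -293.4, 383.3]
tcp_rot: [3.141, -0.0, 1.22]
contact_force: [0.2, -0.7, 0.6]
grip_width: 91.8
```

```bash
cat > go.py <<'E'
import sys
from h import *
o=status.get_obs(); t=o["tool_pos"]; y=o["tcp_rot"][2]; w=np.array(list(map(float,sys.argv[1:4])))-t
x=np.array([np.cos(y),np.sin(y),0]); yy=np.array([np.sin(y),-np.cos(y),0])
print("tool offset mm",round(w@x,1),round(w@yy,1),round(-w[2],1),"yaw",np.degrees(y).round(1),"q",o["joint_positions"].round(2),t.round(1))
E
python3 go.py 537.8 -2.5 203; python3 look.py n top 225 145 80 70 8
python3 -c "
from h import *
print(atz('top',231.3,182.6,20))"
```

```text
tool offset mm 282.9 -73.4 180.3 yaw 69.9 q [-0.65  0.47  1.38  0.    1.29 -0.3 ] [ 509.4 -293.4  383.3]
13.65 [ 509.441 -293.374  383.324] [ 3.142 -0.     1.224] [ 0.786 -0.264  0.505] 91.64841576780432
scene tipcentre px [[196.092 139.458]]
top tipcentre px [[339.566 177.17 ]]
[528.40251668 109.98037222  20.        ]
```

View pics/n_top.png

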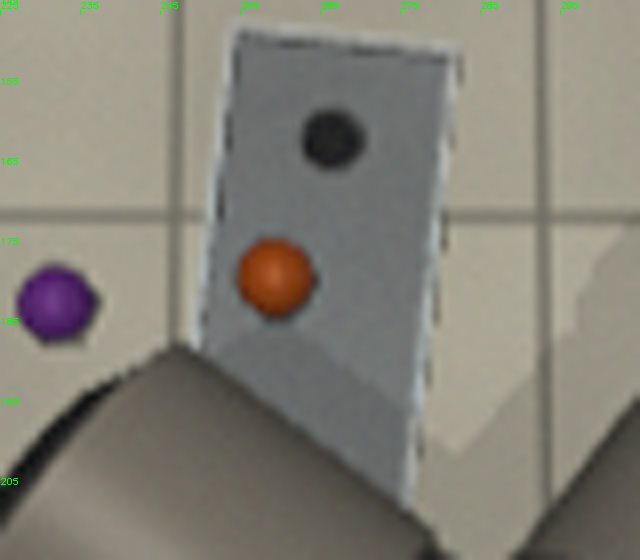

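Call:
play_rows([
  {"offset":[0.03,-0.008,0],"twist":0},
  {"offset":[0.04,-0.01,0],"twist":0},
  {"offset":[0.04,-0.01,0],"twist":0},
  {"offset":[0.04,-0.01,0],"twist":0},
  {"offset":[0.04,-0.01,0.01],"twist":0},
])

```text
time: 14.15
tool_pos: [529.7, -97.0, 374.5]
tcp_rot: [3.138, -0.0, 1.225]
contact_force: [0.0, -0.4, -0.2]
grip_width: 91.9
```

Call:
play_rows([
  {"offset":[0.04,-0.01,0.02],"twist":0},
  {"offset":[0.035,-0.01,0.03],"twist":0},
  {"offset":[0.018,-0.005,0.03],"twist":0},
  {"offset":[0,0,0.02],"twist":0},
  {"offset":[0,0,0],"twist":0},
])

```text
time: 14.65
tool_pos: [537.0, -1.6, 270.7]
tcp_rot: [-3.136, 0.001, 1.226]
contact_force: [-0.3, -0.2, 0.6]
grip_width: 92.0
```

```bash
python3 go.py 537.8 -2.5 203; python3 look.py o scene 200 140 100 100 6
```

```text
tool offset mm -0.5 1.1 67.7 yaw 70.3 q [-0.15  0.51  1.67 -0.    0.97  0.2 ] [537.   -1.6 270.7]
14.7 [537.669  -2.277 272.523] [-3.139  0.     1.225] [ 0.537 -0.564 -0.289] 91.56152137641968
scene tipcentre px [[253.822 196.976]]
top tipcentre px [[258.784 176.287]]
```

View pics/o_scene.png

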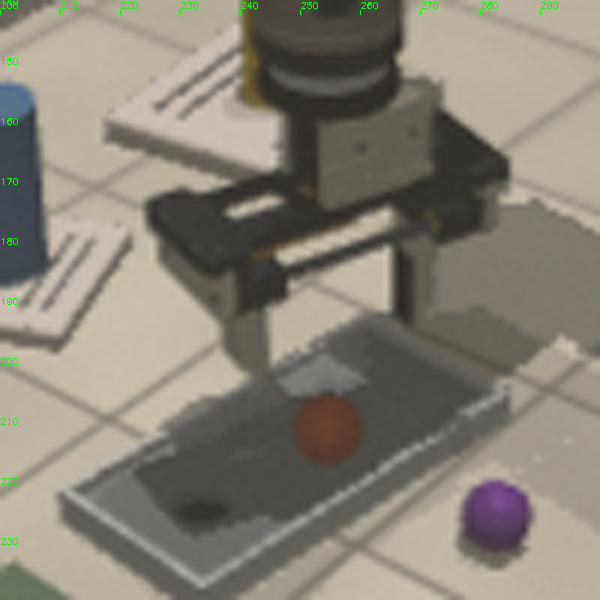

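Call:
play_rows([
  {"offset":[0,0,0.02],"twist":0},
  {"offset":[0,0,0.02],"twist":0},
  {"offset":[0,0,0.02],"twist":0},
  {"offset":[0,0,0.008],"twist":0},
  {"offset":[0,0,0],"twist":0},
])

```text
time: 15.2
tool_pos: [538.1, -3.1, 205.4]
tcp_rot: [-3.141, -0.0, 1.221]
contact_force: [-0.0, -0.2, -0.3]
grip_width: 91.9
```

```bash
python3 go.py 537.8 -2.5 203; python3 look.py p scene 200 140 100 100 6
```

```text
tool offset mm 0.4 -0.4 2.4 yaw 70.0 q [-0.15  0.6   1.72  0.    0.82  0.2 ] [538.1  -3.1 205.4]
15.25 [538.323  -2.988 206.117] [ 3.14  -0.     1.221] [ 0.607 -0.737  1.014] 91.75821479312863
scene tipcentre px [[253.587 212.696]]
top tipcentre px [[259.155 179.843]]
```

View pics/p_scene.png

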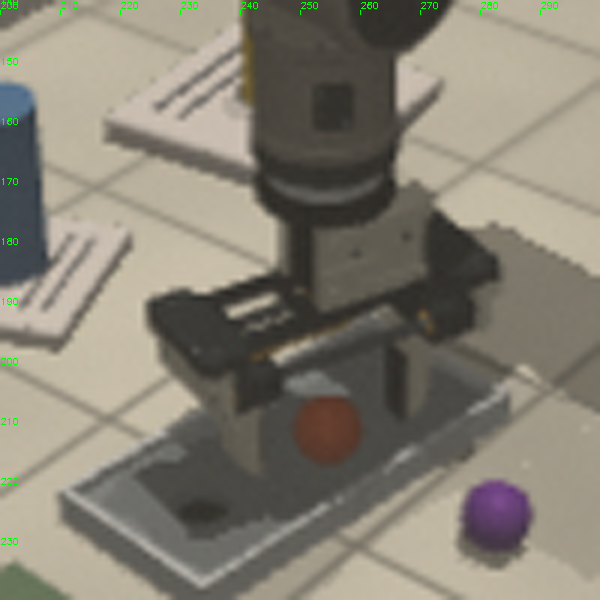

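Call:
play_rows([
  {"offset":[0,0,0.001],"twist":0},
  {"offset":[0,0,0],"twist":0},
  {"offset":[0,0,0],"twist":0},
  {"offset":[0,0,0],"twist":0},
], jaw=122)

```text
time: 15.65
tool_pos: [538.0, -2.5, 204.7]
tcp_rot: [3.141, -0.0, 1.221]
contact_force: [-0.3, 0.7, -0.5]
grip_width: 64.3
```

```bash
python3 look.py q scene 200 160 100 80 6
```

```text
15.7 [537.924  -2.481 204.524] [ 3.141 -0.     1.221] [ 0.528 -0.913  0.863] 60.62465579513236
scene tipcentre px [[253.775 213.063]]
top tipcentre px [[259.034 180.024]]
```

View pics/q_scene.png

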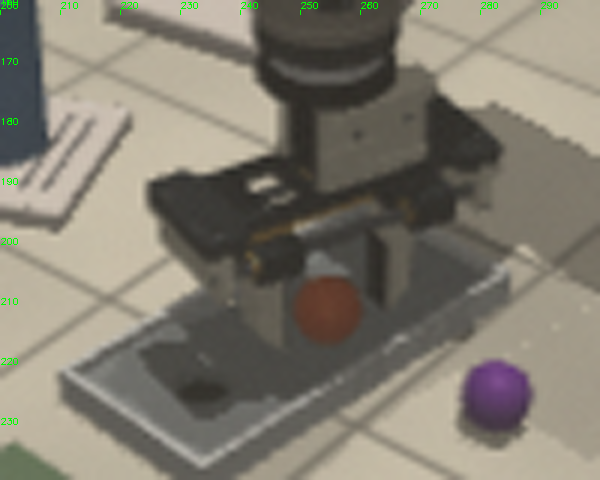

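Call:
play_rows([
  {"offset":[0,0,0],"twist":0},
  {"offset":[0,0,0],"twist":0},
  {"offset":[0,0,0],"twist":0},
])

```text
time: 16.0
tool_pos: [537.9, -2.5, 204.2]
tcp_rot: [-3.142, -0.0, 1.221]
contact_force: [0.2, -0.6, 0.0]
grip_width: 48.1
```

```bash
python3 go.py 615.3 -30.5 204; python3 look.py r scene 200 160 100 80 6
```

```text
tool offset mm 0.2 82.4 0.2 yaw 70.0 q [-0.15  0.61  1.72  0.    0.81  0.2 ] [537.9  -2.5 204.2]
16.05 [537.852  -2.496 204.18 ] [-3.141 -0.     1.221] [-0.102 -0.594  0.051] 47.904324500629656
scene tipcentre px [[253.785 213.131]]
top tipcentre px [[259.038 180.06 ]]
```

View pics/r_scene.png

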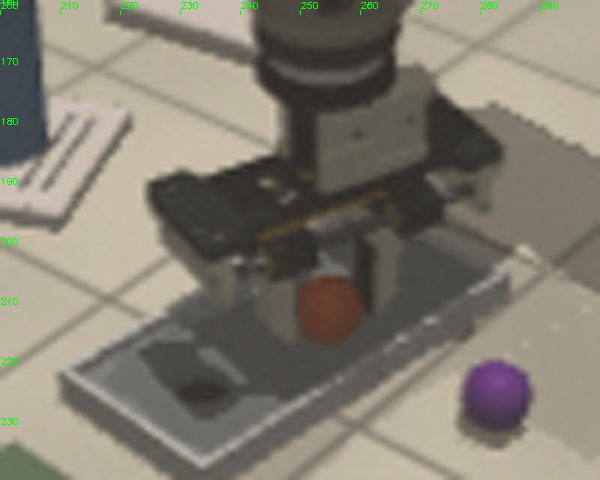

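Call:
play_rows([
  {"offset":[0,0.003,0],"twist":0},
  {"offset":[0,0.005,0],"twist":0},
  {"offset":[0,0.006,0],"twist":0},
  {"offset":[0,0.006,0],"twist":0},
  {"offset":[0,0.006,0],"twist":0},
])

```text
time: 16.55
tool_pos: [562.9, -11.7, 204.2]
tcp_rot: [3.141, -0.0, 1.221]
contact_force: [-0.0, 0.2, -0.7]
grip_width: 48.0
```

Call:
play_rows([
  {"offset":[0,0.006,0],"twist":0},
  {"offset":[0,0.006,0],"twist":0},
  {"offset":[0,0.005,0],"twist":0},
  {"offset":[0,0.004,0],"twist":0},
  {"offset":[0,0.003,0],"twist":0},
])

```text
time: 17.05
tool_pos: [585.2, -19.8, 204.2]
tcp_rot: [3.142, -0.0, 1.221]
contact_force: [0.1, 0.9, 0.1]
grip_width: 48.3
```

```bash
python3 go.py 615.3 -30.5 204; python3 look.py s scene 200 160 100 80 6
```

```text
tool offset mm 0.3 32.0 0.2 yaw 70.0 q [-0.16  0.67  1.58  0.    0.89  0.19] [585.2 -19.8 204.2]
17.1 [585.431 -19.875 204.229] [ 3.141 -0.     1.221] [ 0.552 -0.387  0.516] 48.19192431146585
scene tipcentre px [[241.018 217.841]]
top tipcentre px [[263.366 168.649]]
```

View pics/s_scene.png

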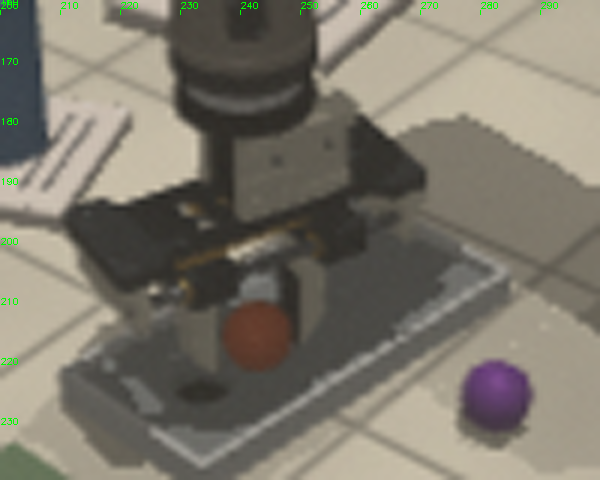

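```bash
python3 - <<'E'
from h import *
o=status.get_obs();g=o["tool_pos"];y=o["tcp_rot"][2]
b=atz("scene",258/6+200-.4,336/6+160-.4,34);p=atz("scene",382/6+170-.4,444/6+150-.4,14)
x=np.array([np.cos(y),np.sin(y),0]); yy=np.array([np.sin(y),-np.cos(y),0])
for n,q in(("ball",b),("pocket",p)): print(n,q.round(1),"rel x,y",((q-g)@x).round(1),((q-g)@yy).round(1))
E
```

```text
ball [580.1 -17.1  34. ] rel x,y 0.8 -5.9
pocket [614.1 -30.2  14. ] rel x,y 0.1 30.5
```

Call:
play_rows([
  {"offset":[0,0.004,0],"twist":0},
  {"offset":[0,0.005,0],"twist":0},
  {"offset":[0,0.005,0],"twist":0},
  {"offset":[0,0.004,0],"twist":0},
  {"offset":[0,0.004,0],"twist":0},
])

```text
time: 17.6
tool_pos: [605.9, -27.3, 204.2]
tcp_rot: [3.141, -0.0, 1.221]
contact_force: [-0.4, 0.3, 0.3]
grip_width: 47.8
```

Call:
play_rows([
  {"offset":[0,0.004,0],"twist":0},
  {"offset":[0,0.003,0],"twist":0},
  {"offset":[0,0.003,0],"twist":0},
  {"offset":[0,0.001,0],"twist":0},
  {"offset":[0,0,0],"twist":0},
])

```text
time: 18.1
tool_pos: [615.9, -31.0, 204.2]
tcp_rot: [-3.141, -0.0, 1.221]
contact_force: [-0.5, -0.5, -0.7]
grip_width: 47.9
```

```bash
python3 go.py 615.3 -30.5 204; python3 look.py t scene 200 160 100 80 6
```

```text
tool offset mm 0.2 -0.7 0.2 yaw 70.0 q [-0.17  0.72  1.48  0.    0.94  0.18] [615.9 -31.  204.2]
18.15 [615.784 -30.94  204.176] [-3.141 -0.     1.221] [-0.084 -0.259 -0.016] 48.07514785149579
scene tipcentre px [[232.662 220.949]]
top tipcentre px [[266.095 161.446]]
```

View pics/t_scene.png

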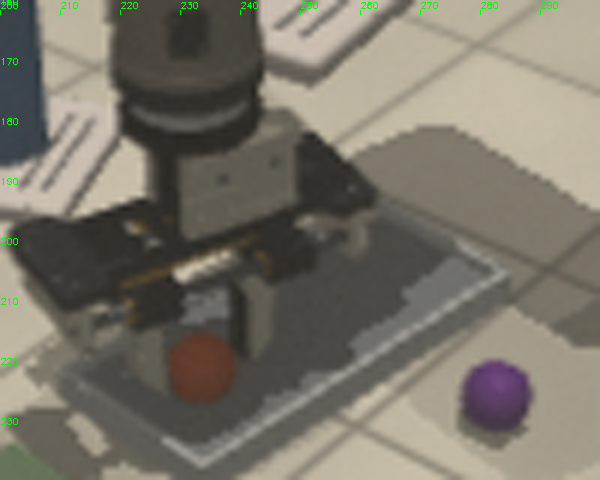

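```bash
python3 -c "
from h import *
print(proj('scene',[[614.5,-30.3,25],[614.5,-30.3,34],[611,-29,34]]))"
```

```text
[[233.06806903 221.11039104]
 [232.98330209 219.01159884]
 [233.96357894 218.65545851]]
```

Call:
play_rows([
  {"offset":[0,0,0],"twist":0},
  {"offset":[0,0,0],"twist":0},
  {"offset":[0,0,0],"twist":0},
], jaw=70)

```text
time: 18.45
tool_pos: [615.8, -30.9, 204.2]
tcp_rot: [3.142, -0.0, 1.221]
contact_force: [0.1, -0.5, -0.2]
grip_width: 65.2
```

Call:
play_rows([
  {"offset":[0,0,-0.01],"twist":0},
  {"offset":[0,0,-0.03],"twist":0},
  {"offset":[0,0,-0.04],"twist":0},
  {"offset":[0,0,-0.04],"twist":0},
  {"offset":[0,0,-0.02],"twist":0},
])

```text
time: 18.95
tool_pos: [616.2, -31.0, 349.2]
tcp_rot: [3.135, -0.001, 1.221]
contact_force: [0.4, -0.6, -0.3]
grip_width: 66.5
```

Call:
play_rows([
  {"offset":[0.03,0,0],"twist":0},
  {"offset":[0.04,0,0],"twist":0},
  {"offset":[0.04,0,0],"twist":0},
  {"offset":[0.03,0,0],"twist":0},
  {"offset":[0.01,0,0],"twist":0},
])

```text
time: 19.45
tool_pos: [667.4, 113.0, 344.8]
tcp_rot: [3.141, -0.001, 1.224]
contact_force: [-0.4, -0.6, 0.4]
grip_width: 66.7
```

```bash
python3 look.py u scene 160 130 130 100 6 top 225 120 140 100 5
```

```text
19.55 [667.191 111.22  344.485] [ 3.141 -0.     1.223] [ 0.836  0.097 -0.253] 66.7685856998615
scene tipcentre px [[256.181 210.98 ]]
top tipcentre px [[228.581 138.377]]
```

View pics/u_scene.png

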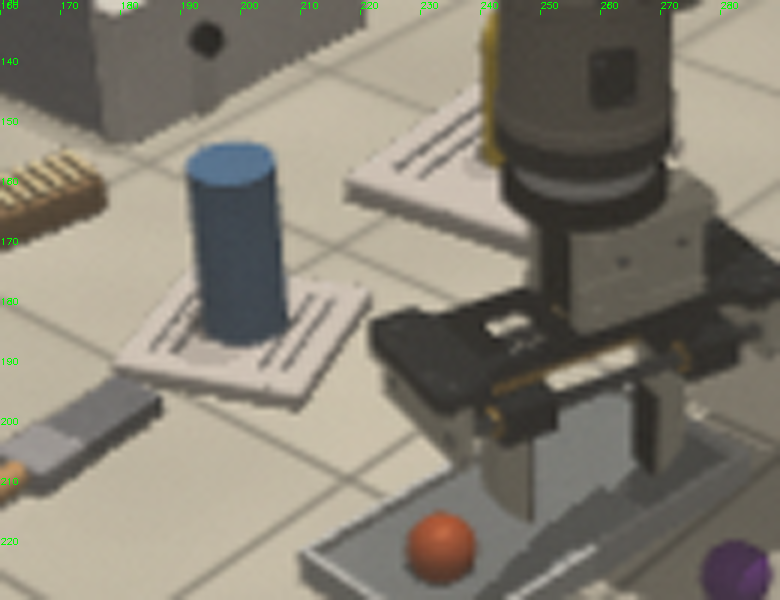

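View pics/u_top.png

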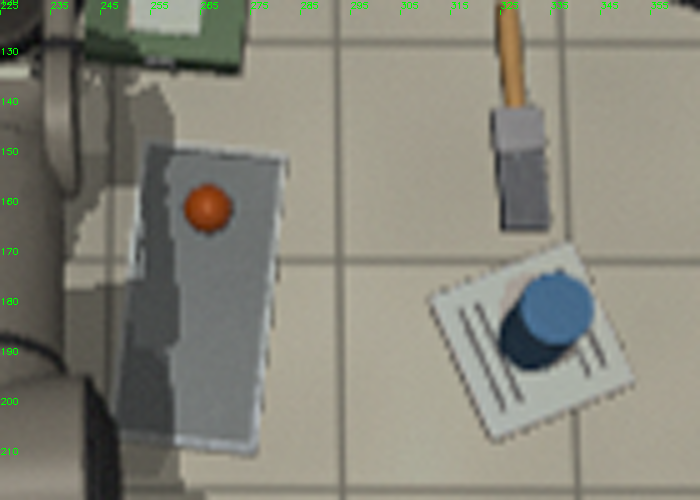

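```bash
python3 - <<'E'
from h import *
def px(x,y,x0,y0,s): return x/s+x0-.5+.5/s, y/s+y0-.5+.5/s
b=px(441,549,160,130,6),px(208,209,225,120,5)
print("ball",*tri(*b),atz("scene",*b[0],25),atz("top",*b[1],25))
j=px(231,165,160,130,6),px(556,310,225,120,5)
print("jar",*tri(*j),atz("scene",*j[0],134),atz("top",*j[1],134))
A,B=jarpts(np.array([509.5,-293.4,114]),.145,np.pi/2)
for c in(A,B):
    p=proj("scene",c);print(p.min(0),p.max(0))
print("dq",np.abs(status.get_obs()["dq"]).max())
E
```

```text
ball [615.49187461 -30.59405708  25.78903862] 1.9301866454375798 [614.35874405 -30.35592857  25.        ] [616.29931039 -31.37696118  25.        ]
jar [ 508.85725027 -292.60791032  132.2954719 ] 0.6813864545887267 [ 510.79716356 -289.96539106  134.        ] [ 508.71178076 -292.56309466  134.        ]
[190.09160356 153.00267599] [205.24507405 160.43890978]
[192.94497505 179.69490945] [207.42845347 187.60889413]
dq 0.04437850269503536
```

```bash
python3 -c "
from plant import ticket
print(ticket.close_job())"
```

```text
the job is handed in; nothing more can be done
None
```

The jar is upside down on the smaller drying peg and the agate ball is in the pocket. I handed the job in at about 19.6 s of the 58 s allowed.

- **Jar:** I gripped it near its closed end and lifted it off the rest. It did not swing down in the grip, so I hooked its mouth over the peg tip and drew the gripper in an arc until it stood upright. I then lowered it in 1 to 3 mm steps to a soft contact of about 13 N at most, eased off and released it. My last check put its closed end at (509, -293, 132 mm), about 134 mm when fully seated, and its outline matches an upright jar sitting on the foot.
- **Ball:** I rolled it between the loosely set fingers along the tray floor, without lifting it, until it dropped in. Its centre measured (615, -31, 26 mm), where 25 mm is expected in the pocket.

The two cameras disagreed by about 2 to 3 mm in position, up to 7 mm on the stand's foot corners. The rim is too small in the pictures to see directly that it is flat to the millimetre. The arm was clear of everything at hand-in. I did not deliberately touch any bystander, and the ones visible in the last pictures looked unmoved.

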